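# Find the raised support button on a test fixture and press it home

## Task

One of the six support buttons on the test fixture plate has crept up a few millimetres. Take the sprung probe by its grip out of the wooden block, feel the button tops with light touches of its pin (no more than about 5 N) to find the high one, and with the probe press that one alone fully home, without forcing it beyond about 15 N; the seated buttons and the plate must never be pressed harder than a light touch, and the hand itself must not touch the fixture. Then stand the probe back upright in its block, collar down on the wood, let go, and leave the things lying about undisturbed.

Things in the scene. Friction and masses are not known exactly. Their poses are not given: they have to be found in the camera images.
- plate: Test fixture: aluminium plate 150 (x) x 210 (y) mm on four rubber feet, fixed; its level top face is 35 mm above the bench. Origin under its centre at bench height, z up. It carries six alike round black plastic support buttons, 22 mm across, at spot1 to spot6, their caps 6 mm high when seated. Two steel locating posts, 8 mm thick and 10 mm high, at x = +66 and -66 mm, y = 0.
- spot1 (a point): Point at the centre of the top of the button at x = +45, y = +70 mm of the plate, where that top is when seated (41 mm above the bench); it belongs to the plate and does not show which button stands high. Five of the six buttons are seated and rigid. One, any of them, stands 3 to 4 mm higher: it stays put under a touch, slides down under 9 to 10 N, stops hard when home and stays there.
- spot2 (a point): Point at the centre of the top of the button at x = +45, y = +0 mm of the plate, where that top is when seated (41 mm above the bench); it belongs to the plate and does not show which button stands high.
- spot3 (a point): Point at the centre of the top of the button at x = +45, y = -70 mm of the plate, where that top is when seated (41 mm above the bench); it belongs to the plate and does not show which button stands high.
- spot4 (a point): Point at the centre of the top of the button at x = -45, y = +70 mm of the plate, where that top is when seated (41 mm above the bench); it belongs to the plate and does not show which button stands high.
- spot5 (a point): Point at the centre of the top of the button at x = -45, y = +0 mm of the plate, where that top is when seated (41 mm above the bench); it belongs to the plate and does not show which button stands high.
- spot6 (a point): Point at the centre of the top of the button at x = -45, y = -70 mm of the plate, where that top is when seated (41 mm above the bench); it belongs to the plate and does not show which button stands high.
- probe: Sprung touch probe, 0.1 to 0.18 kg, standing in the block with its collar resting on the block's top. Origin on its axis at the underside of the collar, z up along the axis. Collar 28 mm across, from 0 to 6 mm; black round grip 18 mm across, from 6 to 56 mm; steel barrel 14 mm across, from 0 down to -40 mm; steel pin 6 mm across with its end at -60 mm.
- probe_end (a point): End of the probe's pin, 60 mm below the probe's origin when free. The pin is sprung: it slides up into the barrel at 1 N per mm, without preload, and bottoms after 16 mm.
- block: Wooden block 80 x 80 x 72 mm, fixed, with a round upright blind hole in the middle of its top, 20 mm across and 68 mm deep. Origin under its centre at bench height, z up.
- block_mouth (a point): Centre of the hole's mouth, on the top face of the block, 72 mm above the bench; the probe's origin is here when it stands in the block.
- module: Bystander: small circuit module 22 x 30 mm, 8 mm high, lying loose on the plate between the buttons. Origin under its centre.
- heatsink: Bystander: finned dark metal heat sink 26 x 26 mm, 13 mm high, lying loose on the plate between the buttons. Origin under its centre.
- mug: Bystander: white mug, 76 mm across, 85 mm high. Origin under its centre.
- spool: Bystander: solder spool standing on its flange, 56 mm across, 40 mm high. Origin under its centre.
- screwdriver: Bystander: screwdriver 160 mm long, lying on the bench. Origin under its middle.
- jar: Bystander: glass jar, 52 mm across, 55 mm high. Origin under its centre.

How it is judged (in metres and radians):
On the way, in this order (a step that is already met when the one before it is completed fails the run):
1. the probe is lifted out of the block (z of probe in the frame of block_mouth above 0.065 m), for 0.1 s.
2. the high button is pressed home by the probe (z of button_high_c0 in the frame of plate below 0.0395 m and contact force between probe and button_high_c0 above 4 N), for 0.05 s.
At the end, for the whole second after the job is handed in: The high button is home (top within 1.5 mm of its seated height), and the probe stands released and still in its block: within 6 mm of the hole's axis, collar within 3 mm of the block's top, upright within 0.08 rad (z of button_high_c0 in the frame of plate below 0.0395 m and horizontal distance between probe and block_mouth below 0.006 m and z of probe in the frame of block_mouth between -0.003 and 0.003 m and angle between probe's own z axis and vertical below 0.08 rad and linear speed of probe below 0.02 m/s and not (contact force between the fingers and probe above 0.2 N)); the robot touches nothing.
It fails at once if a seated button or the plate pressed with the probe harder than 7 N (contact force between probe and button1_c0 above 7 N or contact force between probe and button2_c0 above 7 N or contact force between probe and button3_c0 above 7 N or contact force between probe and button4_c0 above 7 N or contact force between probe and button5_c0 above 7 N or contact force between probe and plate above 7 N).
It fails at once if the high button pressed harder than 20 N (contact force between probe and button_high_c0 above 20 N).
It fails at once if the hand or the arm touches the fixture (contact force between any of the fingers, the arm and button1_c0 above 0.5 N or contact force between any of the fingers, the arm and button2_c0 above 0.5 N or contact force between any of the fingers, the arm and button3_c0 above 0.5 N or contact force between any of the fingers, the arm and button4_c0 above 0.5 N or contact force between any of the fingers, the arm and button5_c0 above 0.5 N or contact force between any of the fingers, the arm and button_high_c0 above 0.5 N or contact force between any of the fingers, the arm and plate above 0.5 N).
It fails at once if the module or the heat sink on the plate moved by more than 8 mm (distance of any of module, heatsink from where it was at the start of the episode above 0.008 m).
It fails at once if the mug, spool, screwdriver or jar moved by more than 20 mm (distance of any of mug, spool, screwdriver, jar from where it was at the start of the episode above 0.02 m).
It also fails if it takes over 72 s, if anything falls off the work surface, if the arm or the gripper's body presses on something with over 40 N, if the wrist force passes 120 N, or if a joint passes its speed limit or range.

## Robot

A 6-joint arm with a two-finger parallel gripper is mounted at the origin on the work surface. World frame = base frame: x ahead of the robot, y to its left, z up, the work surface at z = 0. Lengths are in mm, angles in rad, forces in N, time in s.
With the tool pointing down it reaches from about 275 to 1000 mm from the base axis. Payload 8.4 kg.
Tool frame: the origin (TCP) lies between the finger pads; the fingertips stand 22 mm ahead of it and the grasp point (between the pads) lies 3 mm ahead of it; z points along the fingers, y is the line along which they close (so a half turn about z gives the same grasp; the last joint's range is limited). The gripper opens to 85 mm and grips with 20 to 120 N. Pads are 22 mm wide; open, the fingers measure 114 mm over their backs; the gripper's body (76 mm by 85 mm) begins 54 mm behind the grasp point. The pads swing forward as they close: fully open they stand 13 mm farther back than shut.
Start: joints at [-1.349, 0.353, 1.633, -0, 1.155, -0.002], TCP at [138.709, -609.416, 253.281] pointing down, gripper open.
Joint ranges: [-2.63, 2.63], [-0.92, 2.1], [0.06, 2.66], [-1.3, 4.44], [0, 2.69], [-3.02, 3.02]. Speed limits (rad/s): [2.22, 2.22, 2.79, 3.14, 3.14, 3.14].

## Interface

Orientations are given as [roll, pitch, yaw] about the fixed x, y, z axes, in that order (R = Rz(yaw) Ry(pitch) Rx(roll)).
In Python, from rig import r, grab_frame gives the robot as it stands.
- The arm moves only by the shell command python3 -m inch 'ROWS' [FORCE]. ROWS is JSON, a list of rows, each a list of 7 numbers: the turn, a rotation vector about the tool's x, y, z as a fraction of full scale, then the shift along the tool's x, y, z as a fraction of full scale, then the closure, from 0 (fully open) to 1 (shut). In form: [[rx, ry, rz, dx, dy, dz, fingers], ...]. A call has 1 to 8 rows; each row shifts and turns the commanded pose from where the row before left it, along the tool's axes as they then stand; what a row does not reach is not made up. Full scale, the value 1, is 2.5 cm for a shift and pi rad for a turn. A row lasts 1/12 s, in which the tool goes at most 41.7 mm and 7.16 degrees, less where a joint would pass 70% of its speed; a pose out of reach is approached as far as the arm can. A call with a number of a shift or a turn outside -1 to 1 is refused whole. A call with a gripper value outside its range is refused whole. The fingers move at their own pace and stop on an object; FORCE is the grip in N (left out, the last holds). Time passes only in rows, so rows that do not move let the fingers close. It gives the time, the measured TCP pose, the force, the opening and the grip force at its end, in the units of the state.
- r.sense(): the state, without advancing time (a new reading comes with each control period).
- grab_frame(name): name is "scene" or "top" or "wrist"; returns a dict with "pixels" (420x560x3 uint8, red, green, blue), "z_map" (420x560 float32, mm along the optical axis (not along the pixel's ray), 0 where there is no reading), "vertical_fov" (degrees; the focal length in pixels is half the picture's height over the tangent of half this angle, whatever the lens; pixels are square), "cx", "cy" (the principal point, pixels), "cam_to_world" (4x4, takes a point from camera to world coordinates). Camera axes: x right, y down, z forward; pixel columns grow to the right and rows downward; lengths in mm; the calibration is good to about 2 mm. A picture is of the moment at which its call begins.
- r.sign_off(): hands the job in; it is judged then, once.
The state is a dict: "clock": time; "qpos": joint angles; "qvel": joint speeds; "joint_efforts": joint torques, N m; "eef_pos": TCP position; "tcp_rot": TCP orientation; "contact_force": force on the tool from outside, world axes, zero at the start; "wrist_torque": the same for the moment, N m; "opening": opening from 0.0 (shut) to 1.0 (fully open); "grasp_force": force on a finger pad.
Only numpy, scipy, OpenCV 4.12 (cv2) and the standard library are available. Lean on these libraries where they do the work, as an engineer would, in place of code of your own. Each camera call takes 0.05 s, during which the arm holds its last target. There are 200 camera calls.

## Working session

There is one attempt and no reset: what is moved stays moved. The work goes in short steps, Python scripts to look and compute and a shell command to move; the robot and the scene stay as the last step left them, time stands still between calls to the robot, and variables do not carry over. Pictures are saved under pics/ and viewed, at most 10 in all, crops included, and the job is handed in when it is done.

```bash
ls; mkdir -p pics; python3 - <<'E'
from rig import r, grab_frame
import cv2, numpy as np
print(r.sense())
for n in ("top","scene"):
    f=grab_frame(n); cv2.imwrite(f"pics/{n}0.png",f["pixels"][:,:,::-1]); np.savez(f"/tmp/{n}0.npz",**f)
    print(n,f["vertical_fov"],f["cx"],f["cy"],np.round(f["cam_to_world"],3).tolist())
E
```

```text
pics
{'clock': 0.0, 'qpos': array([-1.34938899e+00,  3.53656623e-01,  1.63411372e+00,  6.32526630e-06,
        1.15518153e+00, -2.39242729e-03]), 'qvel': array([-3.23386948e-04,  9.59839929e-04, -8.75963291e-05,  5.50870044e-04,
       -1.49724835e-04, -1.25165736e-03]), 'joint_efforts': array([ 9.15621313e-04, -6.05253267e+01, -3.42065871e+01,  1.96449873e-04,
        9.25532455e-03,  5.70253732e-06]), 'eef_pos': array([ 138.62250375, -608.99391937,  252.56509374]), 'tcp_rot': array([-3.14023346e+00, -9.03511289e-06,  2.23797200e-01]), 'contact_force': array([-0.60949619,  0.91381821,  0.18780098]), 'wrist_torque': array([-0.01975637,  0.00418856,  0.00969459]), 'grasp_force': 0.0, 'opening': 0.9988857543668308}
top 54.94230877502625 287.85023660275994 210.15772382932315 [[0.154, -0.961, 0.228, 368.716], [-0.988, -0.15, 0.036, 32.798], [-0.001, -0.231, -0.973, 835.146], [0.0, 0.0, 0.0, 1.0]]
scene 43.87128059703217 276.93336810727504 205.71062532654184 [[0.178, 0.771, -0.611, 1249.125], [0.984, -0.148, 0.1, -67.985], [-0.014, -0.619, -0.785, 968.679], [0.0, 0.0, 0.0, 1.0]]
```

View pics/top0.png

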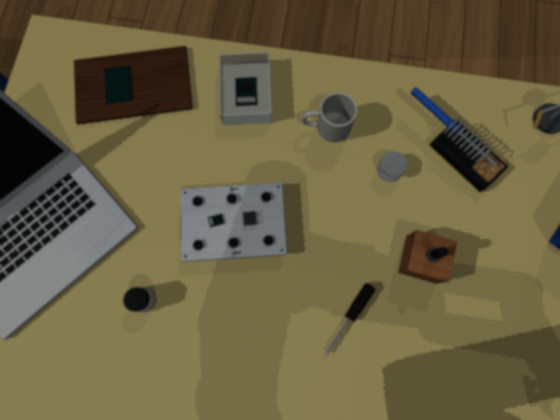

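View pics/scene0.png

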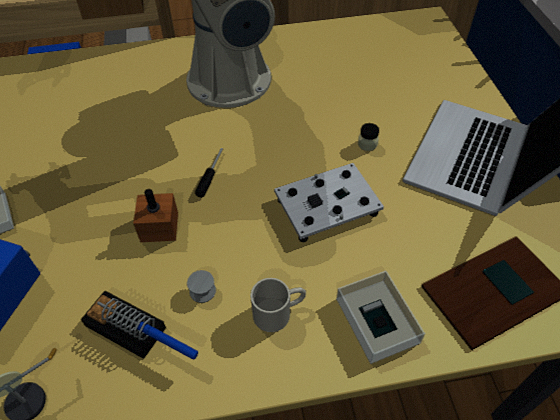

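The top view shows the plate around (233,222) with its six dark buttons at (198,201), (232,198), (266,197), (198,245), (234,243) and (269,240). The block is at (430,258) with the probe's grip top near (438,253). The scene view shows the same layout: block at (155,215), grip (150,198), plate (330,200).

```bash
cat > h.py <<'E'
import cv2, numpy as np
def load(n): return dict(np.load(f"/tmp/{n}.npz"))
def ray(f,uv):
    uv=np.atleast_2d(uv).astype(float); T=f["cam_to_world"]; F=f["pixels"].shape[0]/2/np.tan(np.radians(f["vertical_fov"])/2)
    d=np.c_[(uv[:,0]-f["cx"])/F,(uv[:,1]-f["cy"])/F,np.ones(len(uv))]
    return T[:3,3],d@T[:3,:3].T
def onz(f,uv,z):
    o,d=ray(f,uv); return o+d*((z-o[2])/d[:,2])[:,None]
def cloud(f):
    h,w=f["z_map"].shape; v,u=np.mgrid[:h,:w]; o,d=ray(f,np.c_[u.ravel(),v.ravel()])
    return (o+d*f["z_map"].reshape(-1,1)).reshape(h,w,3)
E
python3 - <<'E'
from h import *
for n in ("top0","scene0"):
    f=load(n); P=cloud(f); hsv=cv2.cvtColor(f["pixels"],cv2.COLOR_RGB2HSV)
    wts={"top0":((170,300,175,270),(395,465,225,290)),"scene0":((265,390,160,245),(128,185,180,248))}[n]
    for nm,(a,b,c,d) in zip(("plate","block"),wts):
        Z=P[c:d,a:b]; H=hsv[c:d,a:b]
        if nm=="plate":
            m=((Z[...,2]>30)&(Z[...,2]<60)).astype(np.uint8)
        else: m=((Z[...,2]>66)&(Z[...,2]<78)).astype(np.uint8)
        cs,_=cv2.findContours(m,0,2); k=max(cs,key=cv2.contourArea)
        zz=35 if nm=="plate" else 72
        W=onz(f,k[:,0]+[a,c],zz)[:,:2].astype(np.float32)
        print(n,nm,cv2.minAreaRect(W),np.median(Z[m>0],0))
        if nm=="plate":
            dk=((H[...,2]<45)&(m>0)).astype(np.uint8)
            q,l,s,ce=cv2.connectedComponentsWithStats(dk)
            for i in range(1,q):
                if s[i,4]>15: print("  dark",s[i,4],np.round(ce[i]+[a,c],1),np.round(onz(f,ce[i]+[a,c],40)[0],1),"zmed",round(float(np.median(Z[l==i][:,2])),1))
        else:
            g=Z[(Z[...,2]>118)]; print("  grip top pts",len(g),np.median(g,0), g.min(0),g.max(0))
E
```

```text
top0 plate ((516.4161376953125, 169.92430114746094), (149.93898010253906, 208.25381469726562), 12.582053184509277) [513.7963821  170.06720843  34.72609181]
  dark 57 [231.5 198.2] [562.  179.7  40. ] zmed 44.1
  dark 60 [266.  196.5] [576.4 110.8  40. ] zmed 40.5
  dark 58 [197.4 200.7] [546.2 247.4  40. ] zmed 40.4
  dark 126 [249.4 217.9] [527.1 136.5  40. ] zmed 43.4
  dark 83 [217.2 219.5] [514.  199.9  40. ] zmed 39.5
  dark 64 [268.2 239.9] [488.8  91.7  40. ] zmed 40.6
  dark 65 [233.1 242.2] [473.5 159.8  40. ] zmed 41.0
  dark 60 [198.  244.5] [458.4 227.7  40. ] zmed 40.4
top0 block ((502.4658508300781, -220.88726806640625), (81.86544799804688, 80.87413024902344), 82.71295166015625) [ 498.29723815 -217.183176     71.78511883]
  grip top pts 110 [ 500.99623542 -219.14538681  127.7547892 ] [ 368.71606872 -229.38803999  118.89438874] [510.70006319  32.79837115 835.14551266]
scene0 plate ((520.1318359375, 168.7805938720703), (154.5992431640625, 210.3307647705078), 12.542464256286621) [524.90660825 166.4580987   34.32231753]
  dark 50 [345.9 173.9] [462.3 228.1  40. ] zmed 39.5
  dark 55 [319.2 182.7] [477.2 159.7  40. ] zmed 39.4
  dark 58 [292.1 191.7] [492.3  91.8  40. ] zmed 40.0
  dark 83 [340.9 193.5] [518.9 201.1  40. ] zmed 39.1
  dark 138 [314.4 200.5] [527.4 136.8  40. ] zmed 43.8
  dark 58 [364.  200.7] [549.3 247.4  40. ] zmed 39.5
  dark 58 [336.9 209.5] [562.4 180.5  40. ] zmed 43.9
  dark 62 [308.4 220.3] [580.  111.2  40. ] zmed 39.3
scene0 block ((507.4937438964844, -222.41653442382812), (81.15760040283203, 85.91423034667969), 82.82173156738281) [ 512.08452278 -218.89732419   70.67671566]
  grip top pts 72 [ 508.76691215 -220.70465156  126.64755763] [ 497.56233025 -230.68351531  119.11491179] [1249.12453061  -67.9852285   968.67900353]
```

```bash
python3 -m inch '[[0,0,0,0.74,-0.5,0,0],[0,0,0,0.74,-0.5,0,0],[0,0,0,0.74,-0.5,0,0],[0,0,0,0.74,-0.5,0,0],[0,0,0,0.74,-0.5,0,0],[0,0,0,0.74,-0.5,0,0],[0,0,0,0.74,-0.5,0,0],[0,0,0,0.74,-0.5,0,0]]' 40
python3 -m inch '[[0,0,0,0.74,-0.5,0,0],[0,0,0,0.74,-0.5,0,0],[0,0,0,0.74,-0.5,0,0],[0,0,0,0.74,-0.5,0,0],[0,0,0,0.74,-0.5,0,0],[0,0,0,0.74,-0.5,0,0],[0,0,0,0.74,-0.5,0,0],[0,0,0,0.74,-0.5,0,0]]'
python3 -m inch '[[0,0,0,0.74,-0.5,0,0],[0,0,0,0.74,-0.5,0,0],[0,0,0,0.74,-0.5,0,0],[0,0,0,0.74,-0.5,0,0],[0,0,0,0.3,-0.3,0,0],[0,0,0,0,0,0,0],[0,0,0,0,0,0,0]]'
python3 - <<'E'
from rig import r, grab_frame
import cv2, numpy as np
f=grab_frame("wrist"); cv2.imwrite("pics/w1.png",f["pixels"][:,:,::-1]); np.savez("/tmp/w1.npz",**f)
print(r.sense()["eef_pos"],np.round(f["cam_to_world"],3).tolist(),f["vertical_fov"])
E
```

```text
clock: 0.77
eef_pos: [261.3, -478.0, 253.0]
tcp_rot: [-3.141, 0.0, 0.224]
contact_force: [-0.1, -0.7, 0.2]
opening: 1.003
grasp_force: 0.0
clock: 1.43
eef_pos: [383.4, -347.7, 253.1]
tcp_rot: [-3.141, 0.0, 0.224]
contact_force: [0.4, -0.3, -0.4]
opening: 0.999
grasp_force: 0.0
clock: 2.02
eef_pos: [449.4, -274.4, 253.1]
tcp_rot: [-3.141, 0.001, 0.225]
contact_force: [0.0, -0.0, -0.2]
opening: 0.998
grasp_force: 0.0
[ 449.11156153 -274.82189066  253.10039393] [[0.222, -0.924, -0.311, 529.64], [-0.975, -0.21, -0.072, -254.99], [0.001, 0.319, -0.948, 373.548], [0.0, 0.0, 0.0, 1.0]] 66.311544542767
```

View pics/w1.png

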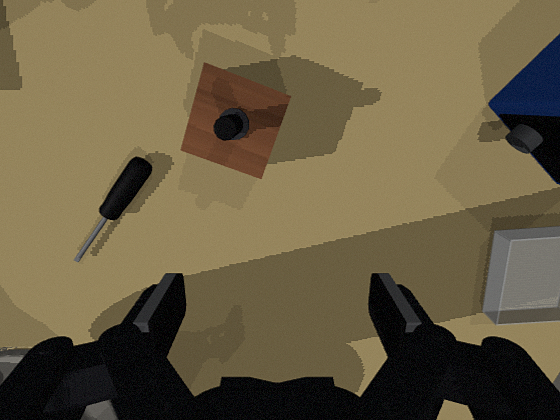

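The wrist view shows the block's top centred near (237,120), the grip's top near (229,127) and the collar ring near (235,122).

```bash
python3 - <<'E'
from h import *
f=load("w1"); P=cloud(f); a,b,c,d=170,300,50,190
Z=P[c:d,a:b]
for lo,hi,zz in((60,76,72),(121,140,128)):
    m=((Z[...,2]>lo)&(Z[...,2]<hi)).astype(np.uint8)
    cs,_=cv2.findContours(m,0,2); k=max(cs,key=cv2.contourArea)
    W=onz(f,k[:,0]+[a,c],zz)[:,:2].astype(np.float32)
    print(cv2.minAreaRect(W),cv2.minEnclosingCircle(W),np.median(Z[m>0],0))
E
```

```text
((503.3819580078125, -221.14410400390625), (79.9395523071289, 79.91426849365234), 82.63721466064453) ((503.430908203125, -221.22174072265625), 55.91439437866211) [ 508.11472562 -221.3814811    71.87841871]
((503.8313903808594, -221.65005493164062), (17.153833389282227, 17.554256439208984), 22.028392791748047) ((503.584228515625, -221.7269287109375), 9.07157039642334) [ 503.8083558  -221.52116136  127.71680039]
```

```bash

python3 -m inch '[[0,0,0,0.65,-0.4,0,0],[0,0,0,0.65,-0.4,0,0],[0,0,0,0.65,-0.4,0,0],[0,0,0,0.65,-0.4,0,0],[0,0,0,0,0,0.5,0],[0,0,0,0,0,0,0],[0,0,0,0,0,0,0]]'
```

```text
clock: 2.65
eef_pos: [503.1, -221.7, 240.3]
tcp_rot: [-3.141, 0.002, 0.223]
contact_force: [0.0, 0.2, 1.0]
opening: 1.003
grasp_force: 0.0
```

```bash

python3 -m inch '[[0,0,0,0,0,0.9,0],[0,0,0,0,0,0.9,0],[0,0,0,0,0,0.9,0],[0,0,0,0,0,0.9,0],[0,0,0,0,0,0.9,0],[0,0,0,0,0,0.5,0],[0,0,0,0.02,0,0.28,0],[0,0,0,0,0,0,0]]'
python3 -m inch '[[0,0,0,0,0,0,1],[0,0,0,0,0,0,1],[0,0,0,0,0,0,1],[0,0,0,0,0,0,1],[0,0,0,0,0,0,1],[0,0,0,0,0,0,1],[0,0,0,0,0,0,1],[0,0,0,0,0,0,1]]' 50
```

```text
clock: 3.32
eef_pos: [503.6, -221.5, 107.8]
tcp_rot: [-3.14, 0.002, 0.223]
contact_force: [-1.0, 0.4, 0.6]
opening: 1.001
grasp_force: 0.0
clock: 3.98
eef_pos: [505.0, -221.1, 109.4]
tcp_rot: [3.141, -0.001, 0.224]
contact_force: [-1.0, 0.4, 5.4]
opening: 0.195
grasp_force: 48.6
```

```bash

python3 -m inch '[[0,0,0,0,0,0,1],[0,0,0,0,0,0,1],[0,0,0,0,0,0,1]]'
python3 -m inch '[[0,0,0,0,0,-0.1,1],[0,0,0,0,0,-0.4,1],[0,0,0,0,0,-0.8,1],[0,0,0,0,0,-0.8,1],[0,0,0,0,0,-0.8,1],[0,0,0,0,0,-0.8,1],[0,0,0,0,0,-0.8,1],[0,0,0,0,0,-0.5,1]]'
python3 -m inch '[[0,0,0,0,0,0,1],[0,0,0,0,0,0,1],[0,0,0,0,0,0,1],[0,0,0,0,0,0,1]]'
python3 - <<'E'
from rig import r, grab_frame
import cv2, numpy as np
print(r.sense())
f=grab_frame("scene"); np.savez("/tmp/s2.npz",**f)
g=f["pixels"][80:280,60:300,::-1]
f=grab_frame("wrist"); np.savez("/tmp/w2.npz",**f)
cv2.imwrite("pics/c2.png",np.hstack([cv2.resize(g,(480,400)),f["pixels"][200:400,150:470,::-1].repeat(2,0)[:400]]))
E
```

```text
clock: 4.23
eef_pos: [505.0, -221.1, 109.4]
tcp_rot: [3.141, -0.001, 0.224]
contact_force: [-1.0, 0.0, 5.4]
opening: 0.193
grasp_force: 48.6
clock: 4.9
eef_pos: [505.1, -221.2, 236.4]
tcp_rot: [3.14, -0.002, 0.224]
contact_force: [0.2, -0.6, -0.8]
opening: 0.196
grasp_force: 48.8
clock: 5.23
eef_pos: [503.9, -220.7, 232.6]
tcp_rot: [-3.14, 0.002, 0.224]
contact_force: [-0.0, 0.2, -1.9]
opening: 0.191
grasp_force: 48.9
{'clock': 5.2333, 'qpos': array([-4.15518787e-01,  2.59945293e-01,  1.81424204e+00,  6.40839802e-06,
        1.06947866e+00,  9.31480859e-01]), 'qvel': array([-9.87093581e-05,  6.14512109e-03, -1.22830055e-03,  2.94758912e-04,
        1.75396111e-03,  5.23798955e-04]), 'joint_efforts': array([ 4.03975209e-03, -5.34203303e+01, -3.32883704e+01, -1.46894119e-03,
        6.75577521e-04, -5.98432962e-05]), 'eef_pos': array([ 503.91044202, -220.68801758,  232.6219851 ]), 'tcp_rot': array([-3.14035110e+00,  1.66051686e-03,  2.23794626e-01]), 'contact_force': array([-2.53100521e-04,  1.61612888e-01, -1.94806865e+00]), 'wrist_torque': array([ 0.00157608, -0.01186142,  0.00474887]), 'grasp_force': 48.885406851768494, 'opening': 0.19105192132107945}
```

View pics/c2.png

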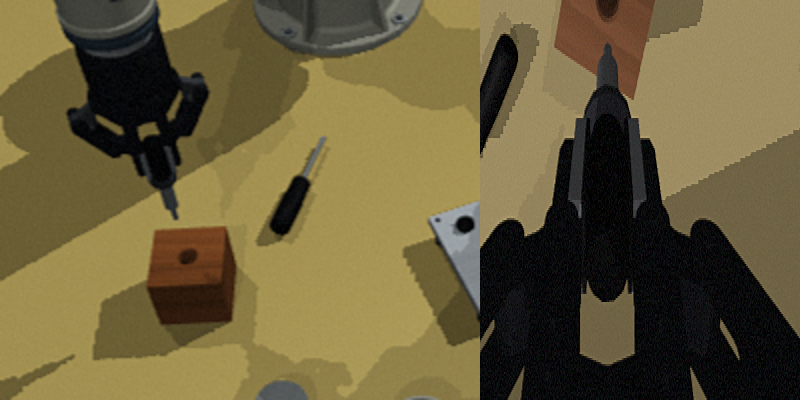

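The composite shows the probe held in the fingers above the empty hole. The pin's end is near scene pixel (147,188) and wrist pixel (278,222).

```bash
python3 - <<'E'
from h import *
f=load("w2");P=cloud(f)
T=np.linalg.inv(f["cam_to_world"]); F=210/np.tan(np.radians(f["vertical_fov"])/2)
for z in(130.,134.,152.,190.):
    q=T@np.array([503.9,-220.7,z,1]); print("pred vertical axis",z,np.round([q[0]/q[2]*F+f["cx"],q[1]/q[2]*F+f["cy"]],1))
for v in range(214,262,4):
    row=P[v,240:320]; k=np.where((row[:,2]>110)&(row[:,2]<215)&(abs(row[:,0]-504)<30))[0]
    if len(k): print(v,k.min()+240,k.max()+240,np.round(np.median(row[k],0),1))
f=load("s2");P=cloud(f)
for v in range(166,194,3):
    row=P[v,120:175]; k=np.where((row[:,2]>100)&(row[:,2]<215)&(abs(row[:,0]-504)<30))[0]
    if len(k): print("s",v,k.min()+120,k.max()+120,np.round(np.median(row[k],0),1))
E
```

```text
pred vertical axis 130.0 [278.1 220.1]
pred vertical axis 134.0 [278.1 222. ]
pred vertical axis 152.0 [278.2 231.5]
pred vertical axis 190.0 [278.5 257.2]
222 275 279 [ 505.  -219.6  136.8]
226 273 280 [ 504.5 -218.9  143.9]
230 269 285 [ 508.3 -218.9  160.9]
234 267 287 [ 508.2 -218.8  166.9]
238 267 287 [ 508.1 -218.8  172.4]
242 266 287 [ 508.4 -217.   179. ]
246 262 290 [ 515.  -216.5  199.7]
250 258 296 [ 513.  -217.8  200.8]
254 255 298 [ 510.7 -218.1  200.9]
258 253 300 [ 509.8 -218.7  201.1]
s 166 136 147 [ 509.  -217.4  209.4]
s 169 133 147 [ 510.6 -221.6  203.4]
s 172 135 145 [ 513.6 -222.9  198.1]
s 175 139 146 [ 507.7 -220.8  182.5]
s 178 140 147 [ 507.4 -220.7  172.5]
s 181 141 148 [ 507.1 -220.7  163. ]
s 184 143 147 [ 507.7 -221.4  155.3]
s 187 146 148 [ 503.3 -220.3  140. ]
```

```bash

python3 -m inch '[[0,0,0,0.05,-0.4,0,1],[0,0,0,0.1,-0.8,0,1],[0,0,0,0.11,-0.87,0,1],[0,0,0,0.11,-0.87,0,1],[0,0,0,0.11,-0.87,0,1],[0,0,0,0.11,-0.87,0,1],[0,0,0,0.11,-0.87,0,1],[0,0,0,0.11,-0.87,0,1]]'
python3 -m inch '[[0,0,0,0.11,-0.87,0,1],[0,0,0,0.11,-0.87,0,1],[0,0,0,0.11,-0.87,0,1],[0,0,0,0.11,-0.87,0,1],[0,0,0,0.11,-0.87,0,1],[0,0,0,0.11,-0.87,0,1],[0,0,0,0.11,-0.87,0,1],[0,0,0,0.1,-0.5,0,1]]'
python3 -m inch '[[0,0,0,0.1,-0.9,0,1],[0,0,0,0,0,0,1],[0,0,0,0,0,0,1],[0,0,0,0,0,0,1],[0,0,0,0,0,0,1]]'
python3 - <<'E'
from rig import r, grab_frame
from h import *
f=grab_frame("wrist"); np.savez("/tmp/w3.npz",**f); cv2.imwrite("pics/w3.png",f["pixels"][:,:,::-1])
print(r.sense()["eef_pos"])
P=cloud(f); hsv=cv2.cvtColor(f["pixels"],cv2.COLOR_RGB2HSV)
m=((P[...,2]>25)&(P[...,2]<60)&(abs(P[...,0]-517)<115)&(abs(P[...,1]-170)<135)).astype(np.uint8)
cs,_=cv2.findContours(m,0,2); k=max(cs,key=cv2.contourArea)
print(cv2.minAreaRect(onz(f,k[:,0],35)[:,:2].astype(np.float32)))
dk=((hsv[...,2]<45)&(m>0)).astype(np.uint8)
q,l,s,ce=cv2.connectedComponentsWithStats(dk)
for i in range(1,q):
    if s[i,4]>60:print(s[i,4],np.round(ce[i]),np.round(onz(f,ce[i],40)[0],1),np.round(np.median(P[l==i][:,2]),1))
E
```

```text
clock: 6.0
eef_pos: [488.1, -58.4, 233.4]
tcp_rot: [-3.141, 0.001, 0.224]
contact_force: [0.4, 0.7, -1.2]
opening: 0.199
grasp_force: 48.9
clock: 6.67
eef_pos: [472.4, 107.7, 233.5]
tcp_rot: [-3.141, 0.001, 0.224]
contact_force: [0.2, -0.0, -2.4]
opening: 0.196
grasp_force: 49.0
clock: 7.08
eef_pos: [470.6, 127.5, 233.6]
tcp_rot: [3.141, 0.0, 0.224]
contact_force: [0.0, -0.2, -1.2]
opening: 0.197
grasp_force: 49.2
[470.74193156 127.36063882 233.69378196]
((517.7385864257812, 171.58241271972656), (148.951171875, 208.59866333007812), 12.510784149169922)
480 [166.  81.] [546.4 248.9  40. ] 40.7
463 [242.  81.] [561.6 181.4  40. ] 44.3
451 [319.  82.] [576.6 113.   40. ] 41.0
593 [211. 128.] [514.7 201.9  40. ] 39.2
116 [280. 122.] [534.6 139.9  40. ] 39.2
228 [280. 132.] [525.6 137.8  40. ] 39.2
136 [280. 142.] [516.2 135.2  40. ] 39.9
363 [175. 178.] [459.1 229.3  40. ] 40.6
350 [245. 178.] [474.2 161.4  40. ] 40.8
347 [315. 178.] [489.2  93.7  40. ] 40.9
```

View pics/w3.png

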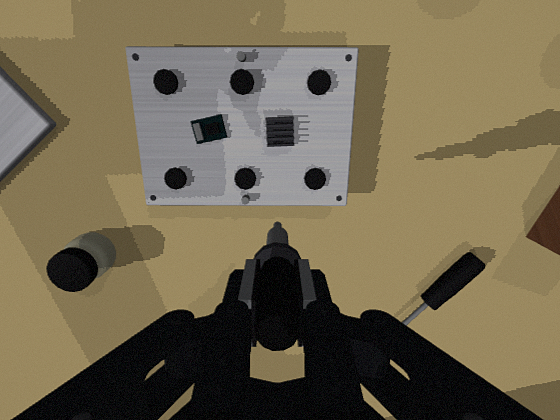

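The view shows the plate's six buttons: top row at (166,81), (242,81), (319,82), bottom row at (175,178), (245,178), (315,178). The depth puts the one at (242,81), spot2, about 3.5 mm high. I will feel a seated one (spot5) for reference first.

```bash

python3 -m inch '[[0,0,0,0.22,-0.64,0,1],[0,0,0,0.21,-0.64,0,1],[0,0,0,0,0,0.7,1],[0,0,0,0,0,0.8,1],[0,0,0,0,0,0.8,1],[0,0,0,0,0,0.8,1],[0,0,0,0,0,0.4,1],[0,0,0,0,0,0,1]]'
python3 -m inch '[[0,0,0,0,0,0,1],[0,0,0,0,0,0,1],[0,0,0,0,0,0,1],[0,0,0,0,0,0,1]]'
```

```text
clock: 7.8
eef_pos: [473.0, 160.5, 144.3]
tcp_rot: [3.141, 0.004, 0.223]
contact_force: [-0.4, 0.2, -1.3]
opening: 0.197
grasp_force: 49.3
clock: 8.13
eef_pos: [474.9, 161.7, 147.3]
tcp_rot: [-3.141, -0.002, 0.224]
contact_force: [0.6, -0.6, -1.1]
opening: 0.196
grasp_force: 49.3
```

```bash
S='import sys'
python3 -m inch '[[0,0,0,0,0,0.12,1],[0,0,0,0,0,0.12,1],[0,0,0,0,0,0,1],[0,0,0,0,0,0,1],[0,0,0,0,0,0,1],[0,0,0,0,0,0,1]]'
python3 -m inch '[[0,0,0,0,0,0.08,1],[0,0,0,0,0,0,1],[0,0,0,0,0,0,1],[0,0,0,0,0,0,1],[0,0,0,0,0,0,1]]'
python3 -m inch '[[0,0,0,0,0,0.08,1],[0,0,0,0,0,0,1],[0,0,0,0,0,0,1],[0,0,0,0,0,0,1],[0,0,0,0,0,0,1]]'
python3 -m inch '[[0,0,0,0,0,0.04,1],[0,0,0,0,0,0,1],[0,0,0,0,0,0,1],[0,0,0,0,0,0,1],[0,0,0,0,0,0,1]]'
```

```text
clock: 8.63
eef_pos: [474.3, 161.5, 140.3]
tcp_rot: [-3.142, -0.0, 0.224]
contact_force: [-0.3, -0.1, -1.5]
opening: 0.198
grasp_force: 49.3
clock: 9.05
eef_pos: [474.2, 161.5, 138.3]
tcp_rot: [-3.142, 0.0, 0.224]
contact_force: [0.4, 0.4, -1.4]
opening: 0.195
grasp_force: 49.3
clock: 9.47
eef_pos: [474.3, 161.5, 136.4]
tcp_rot: [-3.142, -0.0, 0.224]
contact_force: [-1.0, -0.6, 0.6]
opening: 0.195
grasp_force: 49.3
clock: 9.88
eef_pos: [474.3, 161.6, 135.3]
tcp_rot: [-3.142, -0.0, 0.224]
contact_force: [-1.0, 0.5, 0.6]
opening: 0.202
grasp_force: 49.3
```

Spot5 made contact at TCP z ≈ 138, so it is seated. Next is spot2.

```bash

python3 -m inch '[[0,0,0,0,0,-0.7,1],[0,0,0,0,0,-0.7,1],[0,0,0,0.89,0,0,1],[0,0,0,0.9,0,0,1],[0,0,0,0.9,0,0,1],[0,0,0,0.89,0.01,0,1],[0,0,0,0,0,0,1],[0,0,0,0,0,0,1]]'
python3 -m inch '[[0,0,0,0,0,0.5,1],[0,0,0,0,0,0.4,1],[0,0,0,0,0,0,1],[0,0,0,0,0,0,1],[0,0,0,0,0,0,1],[0,0,0,0,0,0,1]]'
```

```text
clock: 10.55
eef_pos: [561.7, 181.1, 169.6]
tcp_rot: [3.142, 0.001, 0.224]
contact_force: [-1.3, 0.5, -2.3]
opening: 0.195
grasp_force: 49.3
clock: 11.05
eef_pos: [561.5, 181.2, 148.1]
tcp_rot: [-3.142, -0.0, 0.224]
contact_force: [-0.2, 0.5, -1.3]
opening: 0.196
grasp_force: 49.3
```

```bash

python3 -m inch '[[0,0,0,0,0,0.12,1],[0,0,0,0,0,0,1],[0,0,0,0,0,0,1],[0,0,0,0,0,0,1],[0,0,0,0,0,0,1]]'
python3 -m inch '[[0,0,0,0,0,0.08,1],[0,0,0,0,0,0,1],[0,0,0,0,0,0,1],[0,0,0,0,0,0,1],[0,0,0,0,0,0,1]]'
python3 -m inch '[[0,0,0,0,0,0.08,1],[0,0,0,0,0,0,1],[0,0,0,0,0,0,1],[0,0,0,0,0,0,1],[0,0,0,0,0,0,1]]'
```

```text
clock: 11.47
eef_pos: [561.6, 181.2, 144.9]
tcp_rot: [-3.142, -0.0, 0.224]
contact_force: [-0.1, -1.1, -1.4]
opening: 0.199
grasp_force: 49.3
clock: 11.88
eef_pos: [561.6, 181.2, 142.8]
tcp_rot: [-3.142, -0.0, 0.224]
contact_force: [-0.2, 0.1, -1.3]
opening: 0.197
grasp_force: 49.3
clock: 12.3
eef_pos: [561.7, 181.2, 140.9]
tcp_rot: [-3.142, -0.0, 0.224]
contact_force: [0.1, 0.1, -1.6]
opening: 0.198
grasp_force: 49.3
```

```bash

python3 -m inch '[[0,0,0,0,0,0.04,1],[0,0,0,0,0,0,1],[0,0,0,0,0,0,1],[0,0,0,0,0,0,1],[0,0,0,0,0,0,1]]'
python3 -m inch '[[0,0,0,0,0,0.04,1],[0,0,0,0,0,0,1],[0,0,0,0,0,0,1],[0,0,0,0,0,0,1],[0,0,0,0,0,0,1]]'
python3 -m inch '[[0,0,0,0,0,0.04,1],[0,0,0,0,0,0,1],[0,0,0,0,0,0,1],[0,0,0,0,0,0,1],[0,0,0,0,0,0,1]]'
```

```text
clock: 12.72
eef_pos: [561.7, 181.2, 139.9]
tcp_rot: [-3.142, -0.0, 0.224]
contact_force: [-0.1, -0.5, 1.2]
opening: 0.201
grasp_force: 49.3
clock: 13.13
eef_pos: [561.6, 181.2, 138.9]
tcp_rot: [-3.142, -0.0, 0.224]
contact_force: [1.0, 0.4, 1.8]
opening: 0.199
grasp_force: 49.3
clock: 13.55
eef_pos: [561.6, 181.1, 137.8]
tcp_rot: [-3.142, -0.0, 0.224]
contact_force: [-0.2, -0.1, 3.6]
opening: 0.196
grasp_force: 49.4
```

Spot2 gives about 5 N at z = 137.8, where a seated button gives about 0, so it is the high one. Now I press it.

```bash

python3 -m inch '[[0,0,0,0,0,0.1,1],[0,0,0,0,0,0.1,1],[0,0,0,0,0,0,1],[0,0,0,0,0,0,1],[0,0,0,0,0,0,1]]'
python3 -m inch '[[0,0,0,0,0,0.08,1],[0,0,0,0,0,0,1],[0,0,0,0,0,0,1],[0,0,0,0,0,0,1]]'
python3 -m inch '[[0,0,0,0,0,0.08,1],[0,0,0,0,0,0,1],[0,0,0,0,0,0,1],[0,0,0,0,0,0,1]]'
```

```text
clock: 13.97
eef_pos: [561.8, 181.2, 133.0]
tcp_rot: [-3.142, -0.001, 0.224]
contact_force: [-0.2, -0.6, 7.0]
opening: 0.198
grasp_force: 49.8
clock: 14.3
eef_pos: [561.8, 181.2, 131.1]
tcp_rot: [-3.142, -0.001, 0.224]
contact_force: [-0.5, 1.0, 7.4]
opening: 0.2
grasp_force: 49.9
clock: 14.63
eef_pos: [561.8, 181.2, 129.1]
tcp_rot: [-3.142, -0.001, 0.224]
contact_force: [0.6, 0.1, 7.6]
opening: 0.197
grasp_force: 49.9
```

```bash

python3 -m inch '[[0,0,0,0,0,0.06,1],[0,0,0,0,0,0,1],[0,0,0,0,0,0,1],[0,0,0,0,0,0,1]]'
python3 -m inch '[[0,0,0,0,0,0.06,1],[0,0,0,0,0,0,1],[0,0,0,0,0,0,1],[0,0,0,0,0,0,1]]'
```

```text
clock: 14.97
eef_pos: [561.9, 181.2, 127.8]
tcp_rot: [-3.142, -0.001, 0.224]
contact_force: [0.3, -0.9, 9.8]
opening: 0.198
grasp_force: 50.0
clock: 15.3
eef_pos: [562.0, 181.2, 126.4]
tcp_rot: [-3.142, -0.001, 0.224]
contact_force: [-0.6, 0.7, 10.4]
opening: 0.201
grasp_force: 50.1
```

```bash

python3 -m inch '[[0,0,0,0,0,0.03,1],[0,0,0,0,0,0,1],[0,0,0,0,0,0,1],[0,0,0,0,0,0,1]]'
python3 -m inch '[[0,0,0,0,0,-0.25,1],[0,0,0,0,0,-0.23,1],[0,0,0,0,0,0,1],[0,0,0,0,0,0,1],[0,0,0,0,0,0,1],[0,0,0,0,0,0,1]]'
python3 -m inch '[[0,0,0,0,0,0.08,1],[0,0,0,0,0,0,1],[0,0,0,0,0,0,1],[0,0,0,0,0,0,1],[0,0,0,0,0,0,1]]'
```

```text
clock: 15.63
eef_pos: [562.0, 181.2, 125.7]
tcp_rot: [-3.142, -0.001, 0.224]
contact_force: [-1.4, -0.7, 10.8]
opening: 0.201
grasp_force: 50.2
clock: 16.13
eef_pos: [561.4, 181.1, 136.5]
tcp_rot: [3.142, 0.001, 0.224]
contact_force: [1.5, 0.8, 1.0]
opening: 0.195
grasp_force: 49.7
clock: 16.55
eef_pos: [561.5, 181.1, 135.0]
tcp_rot: [3.142, 0.0, 0.224]
contact_force: [1.1, 0.3, 3.1]
opening: 0.198
grasp_force: 49.7
```

```bash

python3 -m inch '[[0,0,0,0,0,-0.4,1],[0,0,0,0,0,-0.7,1],[0,0,0,0,0,-0.7,1],[0,0,0,0,0,-0.7,1],[0,0,0,0,0,-0.7,1],[0,0,0,0,0,-0.7,1]]'
python3 -m inch '[[0,0,0,-0.8,0.26,0,1],[0,0,0,-0.8,0.26,0,1],[0,0,0,-0.8,0.26,0,1],[0,0,0,-0.8,0.26,0,1],[0,0,0,-0.8,0.26,0,1],[0,0,0,0,0,0,1],[0,0,0,0,0,0,1],[0,0,0,0,0,0,1]]'
python3 - <<'E'
from rig import r, grab_frame
from h import *
f=grab_frame("wrist"); np.savez("/tmp/w4.npz",**f)
print(r.sense()["eef_pos"])
P=cloud(f); hsv=cv2.cvtColor(f["pixels"],cv2.COLOR_RGB2HSV)
m=((P[...,2]>25)&(P[...,2]<60)&(abs(P[...,0]-517)<115)&(abs(P[...,1]-170)<135))
dk=((hsv[...,2]<45)&m).astype(np.uint8)
q,l,s,ce=cv2.connectedComponentsWithStats(dk)
for i in range(1,q):
    if s[i,4]>60:print(s[i,4],np.round(ce[i]),np.round(onz(f,ce[i],40)[0],1),np.round(np.median(P[l==i][:,2]),1))
E
```

```text
clock: 17.05
eef_pos: [560.9, 180.9, 233.6]
tcp_rot: [3.141, 0.001, 0.224]
contact_force: [0.2, -1.3, -1.4]
opening: 0.197
grasp_force: 49.6
clock: 17.72
eef_pos: [471.8, 127.5, 233.1]
tcp_rot: [-3.141, -0.001, 0.224]
contact_force: [-0.2, 0.2, -0.6]
opening: 0.195
grasp_force: 49.6
[472.04591585 127.6022588  232.95651217]
476 [165.  83.] [546.5 248.9  40. ] 40.7
450 [242.  83.] [561.5 181.   40. ] 40.9
451 [319.  84.] [576.6 113.1  40. ] 40.9
593 [211. 130.] [514.7 201.8  40. ] 39.2
232 [280. 127.] [531.7 139.1  40. ] 39.1
245 [280. 141.] [519.1 136.1  40. ] 39.5
368 [175. 180.] [459.1 229.4  40. ] 40.7
351 [245. 180.] [474.2 161.5  40. ] 40.8
349 [315. 180.] [489.3  93.6  40. ] 40.9
```

The button is home (40.9 mm, level with the others) and the module and heat sink are unmoved. Back to the block.

```bash

python3 -m inch '[[0,0,0,-0.05,0.4,0,1],[0,0,0,-0.11,0.8,0,1],[0,0,0,-0.12,0.87,0,1],[0,0,0,-0.12,0.87,0,1],[0,0,0,-0.12,0.87,0,1],[0,0,0,-0.12,0.87,0,1],[0,0,0,-0.12,0.87,0,1],[0,0,0,-0.12,0.87,0,1]]'
python3 -m inch '[[0,0,0,-0.12,0.87,0,1],[0,0,0,-0.12,0.87,0,1],[0,0,0,-0.12,0.87,0,1],[0,0,0,-0.12,0.87,0,1],[0,0,0,-0.12,0.87,0,1],[0,0,0,-0.12,0.87,0,1],[0,0,0,-0.12,0.87,0,1],[0,0,0,-0.1,0.6,0,1]]'
python3 -m inch '[[0,0,0,-0.1,0.8,0,1],[0,0,0,-0.06,0.44,0,1],[0,0,0,0,0,0,1],[0,0,0,0,0,0,1],[0,0,0,0,0,0,1],[0,0,0,0,0,0,1]]'
```

```text
clock: 18.43
eef_pos: [485.8, -35.7, 232.4]
tcp_rot: [3.141, 0.0, 0.224]
contact_force: [0.7, -0.3, -2.1]
opening: 0.197
grasp_force: 49.5
clock: 19.1
eef_pos: [500.0, -204.9, 232.3]
tcp_rot: [3.141, 0.0, 0.223]
contact_force: [0.0, 1.3, -2.1]
opening: 0.197
grasp_force: 49.5
clock: 19.6
eef_pos: [502.5, -232.8, 232.4]
tcp_rot: [-3.141, 0.0, 0.224]
contact_force: [0.3, 0.4, -1.5]
opening: 0.2
grasp_force: 49.4
```

```bash

python3 -m inch '[[0,0,0,0.15,-0.45,0,1],[0,0,0,0,0,0.6,1],[0,0,0,0,0,0.7,1],[0,0,0,0,0,0.7,1],[0,0,0,0,0,0.2,1],[0,0,0,0,0,0,1],[0,0,0,0,0,0,1],[0,0,0,0,0,0,1]]'
python3 - <<'E'
from rig import r, grab_frame
from h import *
o=[]
for n,(a,b,c,d) in (("wrist",(180,380,150,300)),("scene",(105,205,150,250))):
    f=grab_frame(n); o.append(cv2.resize(f["pixels"][c:d,a:b,::-1],(400,400 if n=="scene" else 300)))
o[0]=cv2.copyMakeBorder(o[0],0,100,0,0,0); cv2.imwrite("pics/c5.png",np.hstack(o)); print(r.sense()["eef_pos"])
E
```

```text
clock: 20.27
eef_pos: [504.4, -221.6, 178.6]
tcp_rot: [3.141, -0.001, 0.224]
contact_force: [0.3, -0.1, -1.7]
opening: 0.195
grasp_force: 49.4
[ 504.40583174 -221.84812235  178.57995474]
```

View pics/c5.png

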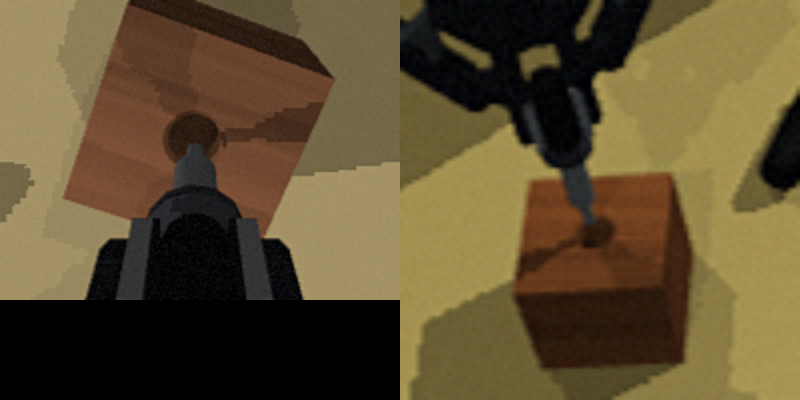

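The pin's end shows at (195,150), just over the hole at (191,136) in the wrist half, and over the mouth in the scene half as well. I shift about 1 mm and go in.

```bash

python3 -m inch '[[0,0,0,-0.02,-0.05,0,1],[0,0,0,0,0,0.4,1],[0,0,0,0,0,0.4,1],[0,0,0,0,0,0,1],[0,0,0,0,0,0,1]]'
python3 -m inch '[[0,0,0,0,0,0.4,1],[0,0,0,0,0,0.4,1],[0,0,0,0,0,0.4,1],[0,0,0,0,0,0.3,1],[0,0,0,0,0,0,1],[0,0,0,0,0,0,1],[0,0,0,0,0,0,1]]'
```

```text
clock: 20.78
eef_pos: [502.2, -220.3, 156.4]
tcp_rot: [-3.14, 0.002, 0.224]
contact_force: [0.8, 0.3, -2.1]
opening: 0.196
grasp_force: 49.4
clock: 21.37
eef_pos: [503.0, -220.6, 120.0]
tcp_rot: [-3.141, 0.0, 0.224]
contact_force: [0.2, -0.4, -2.2]
opening: 0.2
grasp_force: 49.3
```

```bash

python3 -m inch '[[0,0,0,0.02,0,0.2,1],[0,0,0,0,0,0.16,1],[0,0,0,0,0,0,1],[0,0,0,0,0,0,1],[0,0,0,0,0,0,1]]'
python3 -m inch '[[0,0,0,0,0,0.05,1],[0,0,0,0,0,0,1],[0,0,0,0,0,0,1],[0,0,0,0,0,0,1]]'
python3 -m inch '[[0,0,0,0,0,0.04,1],[0,0,0,0,0,0,1],[0,0,0,0,0,0,1],[0,0,0,0,0,0,1]]'
```

```text
clock: 21.78
eef_pos: [503.5, -220.5, 111.1]
tcp_rot: [-3.142, -0.0, 0.224]
contact_force: [-0.2, 0.2, -2.6]
opening: 0.196
grasp_force: 49.3
clock: 22.12
eef_pos: [503.5, -220.5, 109.8]
tcp_rot: [3.142, -0.0, 0.224]
contact_force: [-0.0, 0.1, -2.1]
opening: 0.197
grasp_force: 49.3
clock: 22.45
eef_pos: [503.7, -220.6, 109.4]
tcp_rot: [3.141, -0.0, 0.224]
contact_force: [-1.7, 0.7, 5.5]
opening: 0.194
grasp_force: 50.2
```

```bash

python3 -m inch '[[0,0,0,0,0,0,0.9],[0,0,0,0,0,0,0.75],[0,0,0,0,0,0,0.5],[0,0,0,0,0,0,0],[0,0,0,0,0,0,0],[0,0,0,0,0,0,0],[0,0,0,0,0,0,0],[0,0,0,0,0,0,0]]'
python3 -m inch '[[0,0,0,0,0,-0.3,0],[0,0,0,0,0,-0.8,0],[0,0,0,0,0,-0.8,0],[0,0,0,0,0,-0.8,0],[0,0,0,0,0,-0.8,0],[0,0,0,0,0,-0.8,0],[0,0,0,0,0,-0.8,0],[0,0,0,0,0,0,0]]'
python3 -m inch '[[0,0,0,-0.8,0.5,0,0],[0,0,0,-0.8,0.5,0,0],[0,0,0,-0.8,0.5,0,0],[0,0,0,0,0,0,0],[0,0,0,0,0,0,0],[0,0,0,0,0,0,0]]'
python3 - <<'E'
from rig import r, grab_frame
from h import *
f=grab_frame("wrist"); P=cloud(f); s=r.sense(); print(s["eef_pos"],s["opening"],s["grasp_force"])
m=(np.hypot(P[...,0]-503.5,P[...,1]+221.3)<30)
for lo,hi in((121,140),(75,82)):
    k=m&(P[...,2]>lo)&(P[...,2]<hi); v,u=np.where(k); W=onz(f,np.c_[u,v],128 if lo>100 else 78)[:,:2].astype(np.float32)
    print(lo,len(u),cv2.minEnclosingCircle(W) if len(u) else "",np.median(P[k],0))
cv2.imwrite("pics/w6.png",f["pixels"][:,:,::-1])
E
```

```text
clock: 23.12
eef_pos: [503.5, -220.5, 108.7]
tcp_rot: [-3.142, 0.0, 0.224]
contact_force: [-0.4, -0.4, 0.0]
opening: 0.998
grasp_force: 0.0
clock: 23.78
eef_pos: [505.4, -221.3, 240.8]
tcp_rot: [3.138, -0.005, 0.224]
contact_force: [0.6, -0.5, 0.4]
opening: 0.999
grasp_force: 0.0
clock: 24.28
eef_pos: [453.5, -270.2, 236.2]
tcp_rot: [-3.141, -0.0, 0.223]
contact_force: [0.5, 0.3, 0.6]
opening: 1.001
grasp_force: 0.0
[ 453.69535729 -270.01885521  236.22016414] 0.9996042952665232 0.0
121 523 ((502.491943359375, -220.74351501464844), 9.084065437316895) [ 502.47272029 -220.64674797  127.65253109]
75 337 ((502.2596435546875, -220.4638214111328), 13.859358787536621) [ 508.53389633 -226.25100336   77.89469272]
```

View pics/w6.png

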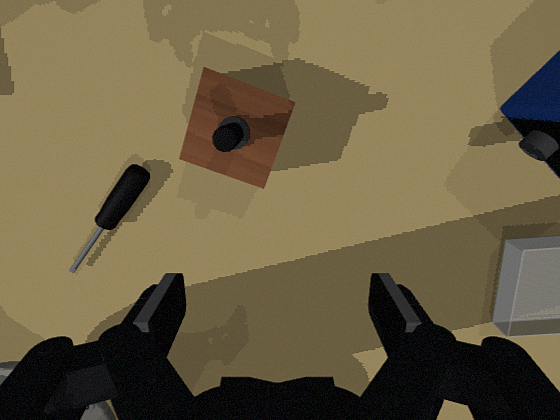

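The probe stands upright in the block, with its grip top at (229,136) and collar at (235,130). It is about 1 mm off the hole's axis, the collar top is at 77.9 mm, and the hand is clear.

```bash
python3 -c "
from rig import r
print(r.sign_off())"
```

```text
the job is handed in; nothing more can be done
None
```

The high button was spot2: I pressed it home at about 12 N, stood the probe back in its block and released it, and handed the job in; touch covered only spot2 and spot5, and depth images showed the other four seated.

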